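# Slide the fence board into its notches and turn the catch

## Robot

A 6-joint arm with a two-finger parallel gripper is mounted at the origin on the work surface. World frame = base frame: x ahead of the robot, y to its left, z up, the work surface at z = 0. Lengths are in m, angles in rad, forces in N, time in s.
With the tool pointing down it reaches from about 0.225 to 0.875 m from the base axis. Payload 3.4 kg.
Tool frame: the origin (TCP) lies at the very end of the fingers, on their centre line; the grasp point (between the pads) lies 19 mm behind it (manip.hold_point_z is the distance from the TCP to the grasp point, in m); z points along the fingers, y is the line along which they close (so a half turn about z gives the same grasp; the last joint's range is limited). The gripper opens to 85 mm and grips with 20 to 120 N. Pads are 22 mm wide; open, the fingers measure 114 mm over their backs; the gripper's body (76 mm by 85 mm) begins 54 mm behind the grasp point. The pads swing forward as they close: fully open they stand 13 mm farther back than shut.
Start: joints at [-1.248, 0.276, 1.505, -0, 1.361, -0.121], TCP at [0.247, -0.519, 0.231] pointing down, gripper open.
Joint ranges: [-2.89, 2.89], [-0.75, 2.08], [0.22, 2.7], [-1.18, 4.32], [0.11, 2.71], [-2.7, 2.7]. Speed limits (rad/s): [2.57, 2.57, 3.14, 3.14, 3.14, 3.14].

## Interface

Orientations are given as a unit quaternion [w, x, y, z].
In Python, from rig import readout, viewer, order, manip gives the robot as it stands. The module is installed in compiled form; this text tells all that it offers.
- The arm moves only by the tool send_rows, never from a script. Its arguments are lists of equal length, an entry for each row: "xyz": the shift along the world's x, y, z in m, a list of three; "delta_rot": the turn, a rotation vector about the world's x, y, z in degrees, a list of three. In form: {"xyz": [[tx, ty, tz], ...], "delta_rot": [[wx, wy, wz], ...]}. A call has 1 to 12 rows; each row shifts and turns the commanded pose from where the row before left it; what a row does not reach is not made up. A row lasts 1/10 s, in which the tool goes at most 50 mm and 8.59 degrees, less where a joint would pass 70% of its speed; a pose out of reach is approached as far as the arm can. A call with a gripper value outside its range is refused whole. "gripper" is the finger opening in m, from 0 to 0.0854, set as the call begins (left out, the last holds). The fingers move at their own pace and stop on an object; "force" is the grip in N (left out, the last holds). Time passes only in rows, so rows that do not move let the fingers close. It gives the time, the measured TCP pose, the force, the opening and the grip force at its end, in the units of the state.
- readout.get_state(): the state, without advancing time (a new reading comes with each control period).
- viewer.get_image(name): name is "side" or "top"; returns a dict with "color" (420x560x3 uint8, red, green, blue), "depth" (420x560 float32, m along the optical axis (not along the pixel's ray), 0 where there is no reading), "K" (3x3 intrinsics, pixels), "camera_from_world" (4x4, takes a point from world to camera coordinates). Camera axes: x right, y up, looking along -z (the intrinsics and any distortion apply to the point x, -y, -z); pixel columns grow to the right and rows downward; lengths in m; the calibration is good to about 2 mm. A picture is of the moment at which its call begins.
- order.sign_off(): hands the job in; it is judged then, once.
The state is a dict: "clock": time; "qpos": joint angles; "qd": joint speeds; "effort": joint torques, N m; "position": TCP position; "ee_rot": TCP orientation; "contact_force": force on the tool from outside, world axes, zero at the start; "moment": the same for the moment, N m; "width": finger opening in m; "gripper_force": force on a finger pad.
Only numpy, scipy, OpenCV 4.12 (cv2) and the standard library are available. Lean on these libraries where they do the work, as an engineer would, in place of code of your own. Each camera call takes 0.05 s, during which the arm holds its last target. There are 200 camera calls.

## Task

On the stained-glass assembly jig, push the blue fence board with a fingertip along its rails towards the leaded panel until it drops down flat into the locating notches. Then push the orange peg of the wooden catch round until the catch lies fully across the board and locks it in. Just push, without lifting the board or tipping it up, and leave the other things on the bench alone.

Things in the scene. Friction and masses are not known exactly. Their poses are not given: they have to be found in the camera images.
- jig: Fixed plywood jig base, 18 mm thick, x -200 to 255, y -120 to 145 mm. Origin on the bench, midway between the side guides; +x is the way to slide (to the leaded panel at x 127 to 233), z up. Wooden guides along x: inner faces y +-62, 16 thick, tops 44 above the bench. Between them four aluminium tracks, tops 26 above the bench: outer pair |y| 42 to 62, inner pair |y| 18 to 38.
- fence: Loose blue board, about 0.4 kg: plate 120 x 120 x 12 mm, brass line near its leading (+x) edge, on four white feet 20 long, 12 high. Origin at its centre, at the feet's undersides; the plate is 12 to 24 above it; axes as the jig's. On the tracks the origin is 26 mm above the bench, dropped in 18. 2 mm play to each guide. It starts 90 to 160 mm short of the notches; rear edge 60 behind the origin.
- seat (a point): Where fence's origin must come to lie: 60 mm along the jig's +x from its origin, 18 above the bench; axes as the jig's. The notches are 26 mm gaps, 8 mm deep, in the tracks: in the outer pair 45 mm ahead of this point, in the inner pair 45 mm behind it. The board falls in by itself when its feet are over them, and they then stop it within 3 mm.
- pivot (a point): The catch's pivot, on a brass post beside the -y guide at x 90, y -84 mm of the jig, at the level of the underside of the catch (46 mm above the bench); axes as the jig's.
- peg (a point): The orange upright peg on the catch, 16 mm thick, 50 mm from the pivot, standing from 56 to 84 mm above the bench; this point is on its axis, 70 mm above the bench. The point's x axis points away from the pivot.
- catch (a joint): Angle of the dark wooden catch (bar 18 wide, 46 to 56 mm above the bench, reaching 60 from the pivot). 0 = along the guide (jig +x), clear of the board; grows anticlockwise from above; 1.57 = square across the board, at its stop. Starts at -0.35 to 0.15. Stiff (about 1 N at the peg), stays where left. Clears the dropped board by 4 mm, strikes one still up on the tracks.
- spool: Grey solder spool, 42 mm across, 34 mm high, loose on the jig's base on the +y side; leave alone. Origin under its centre.
- tin: Small steel bowl, 52 mm across, 28 mm high, loose on the jig's base on the +y side; leave alone. Origin under its centre.
- fid: Flat wooden lead-opening stick 110 x 18 x 14 mm, loose on the jig's base on the +y side; leave alone. Origin under its centre.
- mug: Terracotta mug, 76 mm across, 95 mm high, on the bench to the robot's right; leave alone. Origin under its centre.
- hammer: Hammer lying on the bench to the robot's right; leave alone.
- jar: Amber jar with steel cap, 64 mm across, 85 mm high, on the bench to the left; leave alone. Origin under its centre.
- tile: Framed red glass tile 90 x 90 x 9 mm lying on the bench to the left; leave alone. Origin under its centre.
Things that resemble listed ones, but are neither listed nor needed, are in the scene too. There is more than one size of the fence; the job needs the smallest.

How it is judged:
On the way, in this order (a step that is already met when the one before it is completed fails the run):
1. the fence board has dropped into the notches while the catch is still open (z of fence in the frame of seat below 0.003 m and x of fence in the frame of seat between -0.008 and 0.008 m and y of fence in the frame of seat between -0.006 and 0.006 m and angle between fence's own z axis and vertical below 0.03 rad and value of joint catch below 0.5 rad), for 0.2 s.
2. the catch is turned across the board (value of joint catch above 1.3 rad), for 0.2 s.
At the end, for the whole second after the job is handed in: The board lies at rest in the notches (feet within 3 mm of the notch floors, within 8 mm along and 6 mm across the rails of its seat, tilted under 0.03 rad), and the catch is at rest across it (turned past 1.3 rad) (z of fence in the frame of seat below 0.003 m and x of fence in the frame of seat between -0.008 and 0.008 m and y of fence in the frame of seat between -0.006 and 0.006 m and angle between fence's own z axis and vertical below 0.03 rad and value of joint catch above 1.3 rad and linear speed of fence below 0.01 m/s and velocity of joint catch between -0.05 and 0.05 rad/s); the robot touches nothing.
It fails at once if the board is lifted off its rails (z of fence in the frame of seat above 0.02 m).
It fails at once if the board is tipped up (angle between fence's own z axis and vertical above 0.25 rad).
It fails at once if another thing on the bench or the jig is moved by more than 30 mm (distance of any of spool, tin, fid, mug, hammer, jar, tile from where it was at the start of the episode above 0.03 m).
It also fails if it takes over 61 s, if anything falls off the work surface, if the arm or the gripper's body presses on something with over 40 N, if the wrist force passes 120 N, or if a joint passes its speed limit or range.

## Working session

There is one attempt and no reset: what is moved stays moved. The work goes in short steps, Python scripts to look and compute and a tool call to move; the robot and the scene stay as the last step left them, time stands still between calls to the robot, and variables do not carry over. Pictures are saved under pics/ and viewed, at most 10 in all, crops included, and the job is handed in when it is done.

Besides the shell and the picture viewer there is one more tool, called after "Request:" by a JSON object that holds its "method" and its "body". send_rows: Moves the arm, as the interface text tells. Its arguments: {"type":"object","properties":{"xyz":{"type":"array"},"delta_rot":{"type":"array"},"gripper":{"type":"number"},"force":{"type":"number"}},"required":["xyz","delta_rot"]}

```bash
mkdir -p pics; cat > h.py <<'E'
import numpy as np,cv2
from rig import readout,viewer
def grab(n):
    d=viewer.get_image(n); np.savez(f'{n}.npz',**d); return d
def cloud(d):
    K=np.array(d['K']);T=np.linalg.inv(np.array(d['camera_from_world']));z=d['depth']
    v,u=np.indices(z.shape)
    P=np.stack([(u-K[0,2])/K[0,0]*z,-(v-K[1,2])/K[1,1]*z,-z],-1)
    return P@T[:3,:3].T+T[:3,3]
def save(d,f): cv2.imwrite(f,cv2.cvtColor(np.array(d['color']),cv2.COLOR_RGB2BGR))
E
python3 - <<'E'
from h import *
for n in('top','side'):
    d=grab(n);save(d,f'pics/{n}0.png');print(n,d['K'],np.linalg.inv(d['camera_from_world'])[:3,3],d.keys())
print(readout.get_state())
E
```

```text
top [[484.83732993   0.         278.73554128]
 [  0.         484.83732993 206.49189455]
 [  0.           0.           1.        ]] [3.00403227e-01 1.55561200e-03 1.59832450e+00] dict_keys(['color', 'depth', 'K', 'camera_from_world'])
side [[446.149395     0.         288.43199677]
 [  0.         446.149395   207.50522598]
 [  0.           0.           1.        ]] [ 0.31405526 -1.29025083  1.16940212] dict_keys(['color', 'depth', 'K', 'camera_from_world'])
{'clock': 0.1, 'qpos': array([-1.24794830e+00,  2.76552027e-01,  1.50597449e+00, -1.23192423e-05,
        1.36069866e+00, -1.21017957e-01]), 'qd': array([ 0.00096717,  0.00069353, -0.00417322, -0.0011697 ,  0.0011404 ,
       -0.00110872]), 'effort': array([ 8.41216370e-04, -4.17703593e+01, -2.46405745e+01, -3.01735445e-04,
        5.84172114e-03,  2.83515355e-06]), 'position': array([ 0.24676188, -0.51885822,  0.23052741]), 'ee_rot': array([-8.11500771e-04,  9.75473181e-01,  2.20116802e-01, -8.82256848e-05]), 'contact_force': array([-1.07695883,  0.07543426, -0.18808594]), 'moment': array([ 0.00764518, -0.05087984,  0.01117042]), 'gripper_force': 0.0, 'width': 0.08493512503877235}
```

View pics/top0.png

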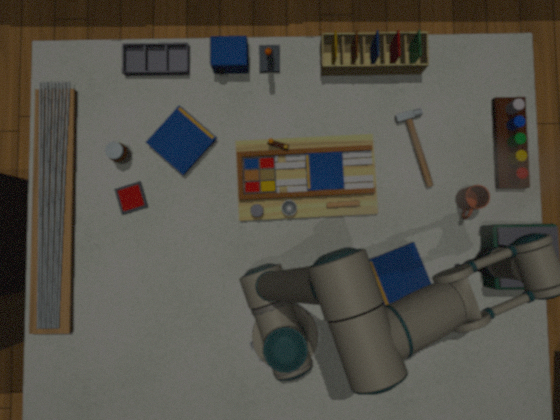

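View pics/side0.png

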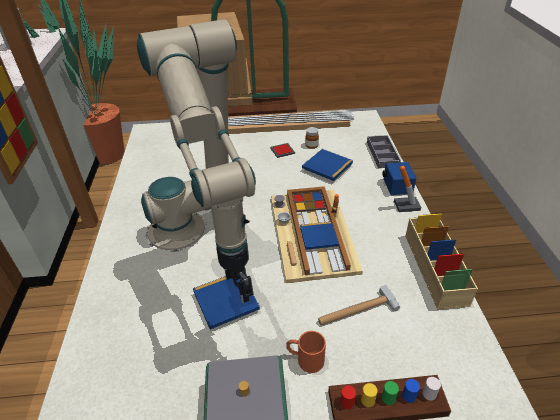

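The top view shows the jig at centre (pixels 236–378, 136–220). The panel is at its left end, so jig +x is about world +y. The small blue board is at (326,172), the orange-pegged catch at (278,144), and the loose items are on the robot side.

```bash
cat > m.py <<'E'
from h import *
def ray(d,uv,z):
    K=np.array(d['K']);T=np.linalg.inv(np.array(d['camera_from_world']))
    uv=np.atleast_2d(uv).astype(float)
    r=np.c_[(uv[:,0]-K[0,2])/K[0,0],-(uv[:,1]-K[1,2])/K[1,1],-np.ones(len(uv))]@T[:3,:3].T
    return T[:3,3]+r*((z-T[2,3])/r[:,2])[:,None]
def big(m):
    n,l,s,c=cv2.connectedComponentsWithStats(m.astype(np.uint8)); return l==1+np.argmax(s[1:,4])
def rect(P):  # world minAreaRect mm
    (c,s,a)=cv2.minAreaRect((P[:,:2]*1000).astype(np.float32)); return np.round(c,1),np.round(s,1),round(a,2)
def measure(d):
    hsv=cv2.cvtColor(np.array(d['color']),cv2.COLOR_RGB2HSV);H,S,V=[hsv[...,i].astype(int) for i in range(3)]
    C=cloud(d);roi=np.zeros(H.shape,bool);roi[125:232,225:390]=1
    o={}
    base=roi&(C[...,2]>.009)&(C[...,2]<.12)
    o['base']=big(cv2.morphologyEx(base.astype(np.uint8),cv2.MORPH_OPEN,np.ones((5,5))))
    o['blue']=big(roi&(H>100)&(H<125)&(S>120)&(np.indices(H.shape)[1]>295))if 0 else big(roi&(H>100)&(H<125)&(S>120))
    return o,H,S,V,C,roi
E
python3 - <<'E'
from m import *
d=dict(np.load('top.npz'));o,H,S,V,C,roi=measure(d)
uv=np.argwhere(o['base'])[:,::-1];print('base',len(uv),rect(ray(d,uv,.018)),'z',np.median(C[o['base']][:,2]))
uv=np.argwhere(o['blue'])[:,::-1];print('blue',len(uv),rect(ray(d,uv,.050)),np.median(C[o['blue']][:,2]))
g=roi&(C[...,2]>.036)&(C[...,2]<.05)
o=cv2.resize(d['color'][125:232,225:390],None,fx=4.8,fy=4.8,interpolation=cv2.INTER_CUBIC)
o=np.clip(o.astype(float)*1.8,0,255).astype(np.uint8)
cv2.imwrite('pics/crop.png',o[...,::-1])
E
```

```text
base 11018 (array([514.6, -77.2]), array([265.5, 454.9]), 2.27) z 0.026239859038156288
blue 1143 (array([ 529.3, -141.7]), array([117.3, 103.6]), 2.29) 0.050141284666966435
```

View pics/crop.png

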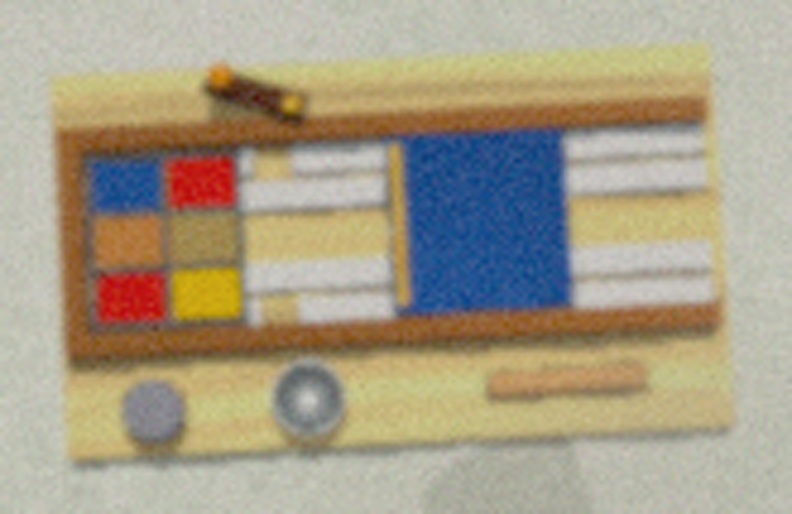

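The crop shows the catch running from its pivot at (290,105) to the peg at (218,76), so it starts near -0.35 rad. The board sits in the rails with its brass edge leading. The jig origin is at about world (0.528, -0.104), yawed 92.3°. I'll move in behind the board with the gripper shut.

Request:
{"method": "send_rows", "body": {"xyz": [[0.026, 0.0263, 0], [0.026, 0.0263, 0], [0.026, 0.0263, 0], [0.026, 0.0263, 0], [0.026, 0.0263, 0], [0.026, 0.0263, 0], [0.026, 0.0263, 0], [0.026, 0.0263, 0], [0.026, 0.0263, 0], [0.026, 0.0263, 0], [0.026, 0.0263, 0], [0, 0, 0]], "delta_rot": [[0, 0, -2.1], [0, 0, -2.1], [0, 0, -2.1], [0, 0, -2.1], [0, 0, -2.1], [0, 0, -2.1], [0, 0, -2.1], [0, 0, -2.1], [0, 0, -2.1], [0, 0, -2.1], [0, 0, -2.1], [0, 0, 0]], "gripper": 0}}

```text
clock: 1.3
position: [0.5355, -0.2266, 0.2307]
ee_rot: [-0.001, 1.0, 0.022, 0.001]
contact_force: [-0.6, 0.1, -1.0]
width: 0.0001
gripper_force: 0.0
```

Request:
{"method": "send_rows", "body": {"xyz": [[0, 0, -0.03], [0, 0, -0.03], [0, 0, -0.03], [0, 0, -0.03], [0, 0, -0.03], [0, 0, -0.02], [0, 0, -0.01], [0, 0, 0], [0, 0, 0]], "delta_rot": [[0, 0, 0], [0, 0, 0], [0, 0, 0], [0, 0, 0], [0, 0, 0], [0, 0, 0], [0, 0, 0], [0, 0, 0], [0, 0, 0]]}}

```text
clock: 2.2
position: [0.5333, -0.2306, 0.052]
ee_rot: [0.0, 1.0, 0.02, 0.0]
contact_force: [0.8, 0.9, -0.5]
width: 0.0002
gripper_force: 0.0
```

```bash
python3 - <<'E'
from m import *
d=grab('side');save(d,'pics/s1.png')
im=cv2.resize(d['color'][140:300,190:390],None,fx=3.6,fy=3.6,interpolation=cv2.INTER_CUBIC);cv2.imwrite('pics/s1.png',im[...,::-1])
E
```

```text
(no output)
```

View pics/s1.png

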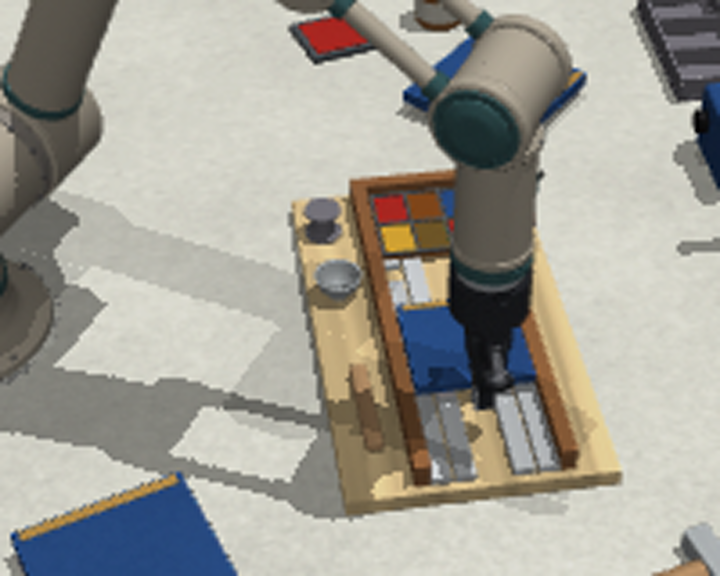

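The fingertip at (487,400) is in the channel just behind the board's rear edge. Next I lower it and close in until it makes contact.

Request:
{"method": "send_rows", "body": {"xyz": [[0, 0, -0.008], [0, 0, -0.008], [0, 0.005, 0], [0, 0.005, 0], [0, 0.005, 0], [0, 0, 0], [0, 0, 0]], "delta_rot": [[0, 0, 0], [0, 0, 0], [0, 0, 0], [0, 0, 0], [0, 0, 0], [0, 0, 0], [0, 0, 0]]}}

```text
clock: 2.95
position: [0.5331, -0.2148, 0.0356]
ee_rot: [0.0, 1.0, 0.021, 0.0]
contact_force: [0.4, -0.6, 1.1]
width: 0.0001
gripper_force: 0.0
```

Request:
{"method": "send_rows", "body": {"xyz": [[0, 0.003, 0], [0, 0.003, 0], [0, 0.003, 0], [0, 0.003, 0], [0, 0.003, 0], [0, 0.003, 0]], "delta_rot": [[0, 0, 0], [0, 0, 0], [0, 0, 0], [0, 0, 0], [0, 0, 0], [0, 0, 0]]}}

```text
clock: 3.55
position: [0.5331, -0.1972, 0.0355]
ee_rot: [0.0, 1.0, 0.02, 0.0]
contact_force: [0.2, -2.7, -1.3]
width: -0.0
gripper_force: 1.3
```

Request:
{"method": "send_rows", "body": {"xyz": [[-0.0002, 0.006, 0], [-0.0002, 0.006, 0], [-0.0002, 0.006, 0], [-0.0002, 0.006, 0], [-0.0002, 0.006, 0], [-0.0002, 0.006, 0], [-0.0002, 0.006, 0], [-0.0002, 0.006, 0], [-0.0002, 0.006, 0], [-0.0002, 0.006, 0], [0, 0, 0], [0, 0, 0]], "delta_rot": [[0, 0, 0], [0, 0, 0], [0, 0, 0], [0, 0, 0], [0, 0, 0], [0, 0, 0], [0, 0, 0], [0, 0, 0], [0, 0, 0], [0, 0, 0], [0, 0, 0], [0, 0, 0]]}}

```text
clock: 4.75
position: [0.5304, -0.136, 0.0351]
ee_rot: [-0.001, 1.0, 0.02, -0.001]
contact_force: [-0.7, 1.1, -0.2]
width: 0.0002
gripper_force: 0.0
```

```bash
python3 - <<'E'
from m import *
d=grab('side');st=readout.get_state();print(st['position'],st['contact_force'])
c=cv2.resize(d['color'][160:290,260:370],None,fx=4.6,fy=4.6,interpolation=cv2.INTER_CUBIC);cv2.imwrite('pics/s2.png',c[...,::-1])
hsv=cv2.cvtColor(d['color'],cv2.COLOR_RGB2HSV)
C=cloud(d)-[.5282,-.1042,0];R=np.array([[-.0396,-.9992],[.9992,-.0396]])
J=C[...,:2]@R
# blue plate: extents in jig
m=(hsv[...,0]>100)&(hsv[...,0]<125)&(hsv[...,1]>120)&(abs(J[...,1])<.06)&(J[...,0]<.125)&(J[...,0]>-.17)&(C[...,2]>.02)&(C[...,2]<.06)
for a in(-50,-40,-30,20,30,40,50):
    k=m&(abs(J[...,1]*1000-a)<5);p=J[k][:,0]
    if len(p)>5: print(a,len(p),np.percentile(p,[2,50,98]).round(4),np.median(C[k][:,2]).round(4))
E
```

```text
[ 0.53038656 -0.13623151  0.03507287] [-0.888904    0.92657828 -0.68878393]
-50 44 [-0.0171  0.0137  0.0632] 0.0489
-40 29 [-0.0182  0.0071  0.0355] 0.0501
-30 11 [-0.0201 -0.0143  0.0187] 0.0473
20 56 [-0.0171  0.0257  0.0861] 0.0488
30 58 [-0.0186  0.0351  0.0906] 0.0495
40 61 [-0.0189  0.0305  0.0889] 0.0495
50 53 [-0.0186  0.0321  0.086 ] 0.0498
```

View pics/s2.png

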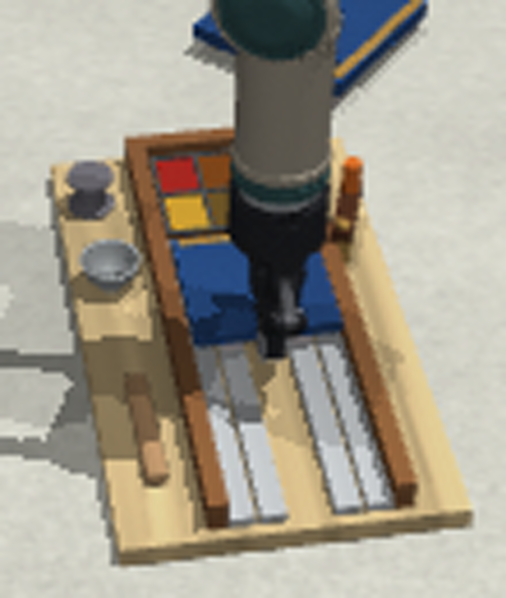

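The board is still up (top at 49.5 mm) with its rear edge about 19 mm short, and the finger at (275,345) is in contact behind it. I'll creep the rest of the way.

Request:
{"method": "send_rows", "body": {"xyz": [[0, 0.002, 0], [0, 0.002, 0], [0, 0.002, 0], [0, 0.002, 0], [0, 0.002, 0], [0, 0.002, 0], [0, 0.002, 0], [0, 0.002, 0], [0, 0.001, 0], [0, 0.001, 0], [0, 0.001, 0], [0, 0, 0]], "delta_rot": [[0, 0, 0], [0, 0, 0], [0, 0, 0], [0, 0, 0], [0, 0, 0], [0, 0, 0], [0, 0, 0], [0, 0, 0], [0, 0, 0], [0, 0, 0], [0, 0, 0], [0, 0, 0]]}}

```text
clock: 6.0
position: [0.5308, -0.1177, 0.0354]
ee_rot: [-0.0, 1.0, 0.02, -0.0]
contact_force: [0.4, 0.3, -0.6]
width: 0.0001
gripper_force: 0.0
```

```bash
cat > f.py <<'E'
from m import *
d=grab('side');st=readout.get_state();print(st['position'],st['contact_force'])
hsv=cv2.cvtColor(d['color'],cv2.COLOR_RGB2HSV)
C=cloud(d)-[.5282,-.1042,0];R=np.array([[-.0396,-.9992],[.9992,-.0396]])
J=C[...,:2]@R
m=(hsv[...,0]>100)&(hsv[...,0]<125)&(hsv[...,1]>120)&(abs(J[...,1])<.06)&(J[...,0]<.125)&(J[...,0]>-.17)&(C[...,2]>.02)&(C[...,2]<.06)
for a in(-50,-40,20,30,40,50):
    k=m&(abs(J[...,1]*1000-a)<5);p=J[k][:,0];k2=k&(J[...,0]>np.median(p));k1=k&~k2
    if len(p)>5: print(a,len(p),np.percentile(p,[2,50,98]).round(4),np.median(C[k1][:,2]).round(4),np.median(C[k2][:,2]).round(4))
E
python3 f.py
```

```text
[ 0.53085327 -0.11780827  0.03534184] [ 0.81945075 -0.7211314  -0.76170452]
-50 46 [-0.0022  0.031   0.0855] 0.0403 0.0434
-40 29 [-0.0026  0.019   0.0557] 0.04 0.0407
20 59 [-0.0039  0.0448  0.1022] 0.0415 0.0417
30 57 [-0.0044  0.0449  0.1012] 0.0406 0.0407
40 57 [0.0003 0.0507 0.1034] 0.0408 0.042
50 57 [-0.0024  0.0456  0.1078] 0.0409 0.0418
```

The board has dropped: its top reads about 41 mm on both sides and its rear edge is at about -2 mm. Next I retract and locate the peg.

Request:
{"method": "send_rows", "body": {"xyz": [[0, -0.006, 0], [0, -0.006, 0], [0, 0, 0.03], [0, 0, 0.03], [0, 0, 0.03], [0, 0, 0.03]], "delta_rot": [[0, 0, 0], [0, 0, 0], [0, 0, 0], [0, 0, 0], [0, 0, 0], [0, 0, 0]]}}

```text
clock: 6.65
position: [0.5307, -0.1307, 0.1565]
ee_rot: [0.0, 1.0, 0.02, -0.0]
contact_force: [-1.1, -0.5, 0.2]
width: 0.0001
gripper_force: 0.0
```

```bash
cat > p.py <<'E'
from m import *
import sys
R=np.array([[-.0396,-.9992],[.9992,-.0396]]);O=np.array([.5282,-.1042])
def peg(d):
    hsv=cv2.cvtColor(d['color'],cv2.COLOR_RGB2HSV);C=cloud(d);J=(C[...,:2]-O)@R
    m=(hsv[...,0]>3)&(hsv[...,0]<22)&(hsv[...,1]>150)&(C[...,2]>.062)&(C[...,2]<.095)&(np.hypot(J[...,0]-.09,J[...,1]+.084)<.075)
    p=np.c_[J[m],C[m][:,2]];print(len(p),p.mean(0).round(4),p.min(0).round(4),p.max(0).round(4),np.arctan2(p[:,1].mean()+.084,p[:,0].mean()-.09))
if __name__=='__main__':
    for n in sys.argv[1:]: peg(dict(np.load(n+'.npz')))
E
python3 p.py top side; python3 - <<'E'
from p import *
peg(grab('side'));print(readout.get_state()['position'])
E
```

```text
20 [ 0.134  -0.0974  0.0795] [ 0.1034 -0.105   0.0625] [ 0.141  -0.081   0.0887] -0.29557296729310284
21 [ 0.1325 -0.0992  0.0763] [ 0.1239 -0.1056  0.064 ] [ 0.144  -0.0933  0.0869] -0.3426462481226566
25 [ 0.1269 -0.0971  0.0734] [ 0.0805 -0.1046  0.062 ] [ 0.144  -0.0832  0.0871] -0.3424394475382662
[ 0.53383535 -0.1317972   0.16167702]
```

The catch is at about -0.33 rad. I'll go to the outer side of the peg and come down with the tip below the peg top and above the bar.

Request:
{"method": "send_rows", "body": {"xyz": [[0.027, 0.03, 0], [0.027, 0.03, 0], [0.027, 0.031, 0], [0.027, 0.031, 0], [0.027, 0.031, 0], [0, 0, -0.02], [0, 0, -0.03], [0, 0, -0.03], [0, 0, -0.01], [0, 0, 0], [0, 0, 0]], "delta_rot": [[0, 0, -4], [0, 0, -4], [0, 0, -4], [0, 0, -4], [0, 0, -4], [0, 0, 0], [0, 0, 0], [0, 0, 0], [0, 0, 0], [0, 0, 0], [0, 0, 0]]}}

```text
clock: 7.8
position: [0.6669, 0.0225, 0.0663]
ee_rot: [-0.0, 0.988, -0.154, 0.001]
contact_force: [-0.2, 0.0, -0.8]
width: 0.0001
gripper_force: 0.0
```

```bash
python3 - <<'E'
from p import *
# pusher centre path: offset 20 mm behind the peg along the tangent
a=np.radians(90+2.27);M=np.array([[np.cos(a),-np.sin(a)],[np.sin(a),np.cos(a)]])
prev=readout.get_state()['position'];print(prev);prev=prev[:2]
for off,t in [(28,-.35),(20,-.35),(18,-.35)]+[(18,x) for x in np.arange(-.2,1.61,.15)]:
    J=np.array([90,-84])+50*np.array([np.cos(t),np.sin(t)])-off*np.array([-np.sin(t),np.cos(t)])
    w=O+M@J/1000;print(off,round(t,2),w.round(4),(w-prev).round(4));prev=w
E
```

```text
[0.66685538 0.02252129 0.06631436]
28 -0.35 [0.6505 0.0281] [-0.0164  0.0056]
20 -0.35 [0.6429 0.0306] [-0.0076  0.0024]
18 -0.35 [0.641  0.0312] [-0.0019  0.0006]
18 -0.2 [0.6343 0.0355] [-0.0067  0.0044]
18 -0.05 [0.6271 0.0389] [-0.0072  0.0033]
18 0.1 [0.6194 0.0411] [-0.0077  0.0022]
18 0.25 [0.6115 0.0421] [-0.0079  0.001 ]
18 0.4 [0.6036 0.042 ] [-0.008  -0.0002]
18 0.55 [0.5957 0.0406] [-0.0079 -0.0013]
18 0.7 [0.5882 0.0381] [-0.0076 -0.0025]
18 0.85 [0.5811 0.0345] [-0.0071 -0.0036]
18 1.0 [0.5746 0.0299] [-0.0065 -0.0046]
18 1.15 [0.5689 0.0244] [-0.0057 -0.0055]
18 1.3 [0.564 0.018] [-0.0048 -0.0063]
18 1.45 [0.5602 0.0111] [-0.0038 -0.007 ]
18 1.6 [0.5574 0.0036] [-0.0027 -0.0075]
```

Request:
{"method": "send_rows", "body": {"xyz": [[-0.012, 0.004, 0], [-0.012, 0.004, 0], [-0.002, 0.0006, 0], [-0.0067, 0.0044, 0], [-0.0072, 0.0033, 0], [-0.0077, 0.0022, 0], [-0.0079, 0.001, 0], [-0.008, -0.0002, 0], [-0.0079, -0.0013, 0], [-0.0076, -0.0025, 0], [-0.0071, -0.0036, 0]], "delta_rot": [[0, 0, 0], [0, 0, 0], [0, 0, 0], [0, 0, 8.5], [0, 0, 8.5], [0, 0, 8.5], [0, 0, 8.5], [0, 0, 8.5], [0, 0, 8.5], [0, 0, 8.5], [0, 0, 8.5]]}}

```text
clock: 8.9
position: [0.5801, 0.0351, 0.0663]
ee_rot: [0.001, 0.904, 0.428, 0.001]
contact_force: [1.4, 0.8, -0.7]
width: 0.0
gripper_force: 0.5
```

```bash
python3 - <<'E'
from p import *
d=grab('side');peg(d);print(readout.get_state()['position'])
c=cv2.resize(d['color'][160:290,260:370],None,fx=4.6,fy=4.6,interpolation=cv2.INTER_CUBIC);cv2.imwrite('pics/s3.png',c[...,::-1])
E
```

```text
25 [ 0.1184 -0.0432  0.0766] [ 0.1097 -0.0511  0.062 ] [ 0.1306 -0.0361  0.0903] 0.9628409943719877
[0.57848862 0.03460911 0.06615339]
```

View pics/s3.png

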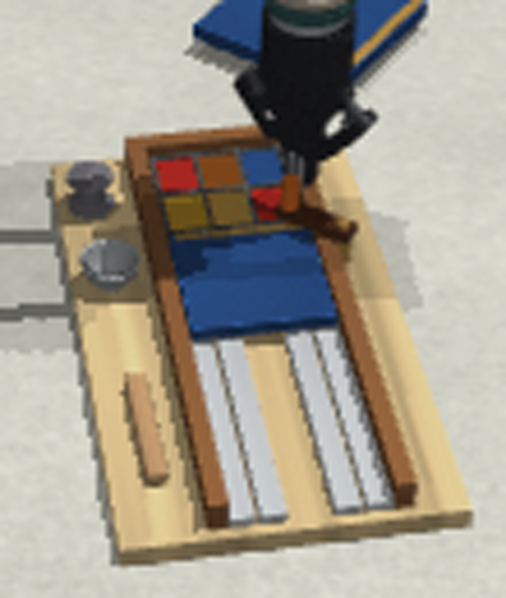

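The catch is turning properly: the peg at (290,195) is ahead of the finger, the bar is at about 0.95 rad, and the board lies flat. I'll continue round to the stop.

Request:
{"method": "send_rows", "body": {"xyz": [[-0.0065, -0.0046, 0], [-0.0057, -0.0055, 0], [-0.0048, -0.0063, 0], [-0.0038, -0.007, 0], [-0.0015, -0.004, 0], [0, -0.001, 0], [0, 0, 0]], "delta_rot": [[0, 0, 8.5], [0, 0, 8.5], [0, 0, 8.5], [0, 0, 8.5], [0, 0, 5], [0, 0, 0], [0, 0, 0]]}}

```text
clock: 9.65
position: [0.5574, 0.0068, 0.0658]
ee_rot: [0.0, 0.712, 0.702, 0.0]
contact_force: [0.2, 1.6, 0.7]
width: 0.0
gripper_force: 0.6
```

```bash
python3 f.py; python3 p.py side
```

```text
[0.5574585  0.00683898 0.0656466 ] [-0.59756103  0.92732521  1.18617625]
-50 43 [-0.0043  0.0265  0.0844] 0.0419 0.0417
-40 43 [-0.0029  0.0356  0.0796] 0.0414 0.0408
20 54 [-0.0023  0.0441  0.1051] 0.0403 0.0415
30 60 [-0.0021  0.0458  0.1061] 0.0416 0.0419
40 54 [-0.0019  0.0475  0.1066] 0.043 0.0404
50 59 [-0.0032  0.0422  0.1004] 0.0408 0.0418
26 [ 0.0864 -0.0343  0.076 ] [ 0.0775 -0.0566  0.0625] [ 0.0991 -0.0267  0.088 ] 1.643913713630059
```

Request:
{"method": "send_rows", "body": {"xyz": [[0, -0.001, 0], [0, -0.001, 0], [0, -0.001, 0], [0, 0, 0]], "delta_rot": [[0, 0, 0], [0, 0, 0], [0, 0, 0], [0, 0, 0]]}}

```text
clock: 10.1
position: [0.5575, 0.0064, 0.0656]
ee_rot: [-0.002, 0.712, 0.702, 0.002]
contact_force: [-0.6, 10.3, 3.0]
width: 0.0003
gripper_force: 4.9
```

The wrist force has risen to 10 N with the tool no longer advancing, so the catch is at its stop. I'll back off along +y and lift clear.

Request:
{"method": "send_rows", "body": {"xyz": [[0, 0.004, 0], [0, 0.008, 0], [0, 0.01, 0], [0, 0, 0.03], [0, 0, 0.04], [0, 0, 0.04], [0, 0, 0], [0, 0, 0], [0, 0, 0]], "delta_rot": [[0, 0, 0], [0, 0, 0], [0, 0, 0], [0, 0, 0], [0, 0, 0], [0, 0, 0], [0, 0, 0], [0, 0, 0], [0, 0, 0]]}}

```text
clock: 11.0
position: [0.5564, 0.0257, 0.174]
ee_rot: [-0.001, 0.711, 0.703, -0.001]
contact_force: [0.0, -0.2, -0.7]
width: 0.0001
gripper_force: 0.0
```

```bash
python3 f.py; python3 p.py side; python3 - <<'E'
from m import *
d=dict(np.load('side.npz'))
c=cv2.resize(d['color'][160:290,260:370],None,fx=4.6,fy=4.6,interpolation=cv2.INTER_CUBIC);cv2.imwrite('pics/s4.png',c[...,::-1])
E
```

```text
[0.55626827 0.02569329 0.17364539] [-0.26318907  0.13301114 -0.17179992]
-50 45 [-0.0035  0.0361  0.0828] 0.0398 0.0411
-40 48 [-0.0022  0.0366  0.0786] 0.0427 0.0424
20 57 [-0.0042  0.0465  0.1027] 0.0413 0.0418
30 56 [-0.0044  0.0422  0.1026] 0.0423 0.0422
40 54 [-0.0037  0.0502  0.1055] 0.043 0.0419
50 57 [-0.0048  0.0427  0.1048] 0.0426 0.0422
28 [ 0.0866 -0.0346  0.0761] [ 0.08   -0.0851  0.0623] [ 0.1016 -0.0265  0.0864] 1.6389731541127188
```

View pics/s4.png

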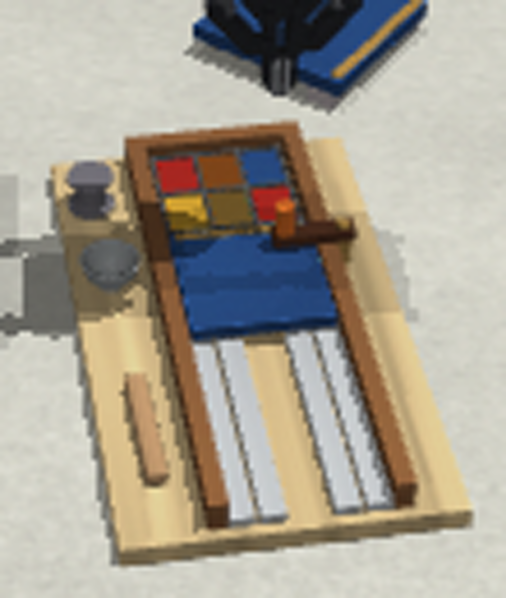

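The catch lies square across the board (bar from (345,232) to (280,235)), the board is flat, and the tool is clear. I'll hand it in.

```bash
python3 -c "
from rig import order
print(order.sign_off())"
```

```text
the job is handed in; nothing more can be done
None
```

The blue board lies flat in the notches, the catch is turned fully across it to its stop, the arm is clear, and the job is handed in at about 11 s (no verdict was returned).

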